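Take the test gauge off the air coupler and zero its bezel in the cradle

TASK

Take the plug-in pressure gauge off the bench air line: pull the quick coupler's spring sleeve fully back, then let go of it so that it snaps forward by itself. Lay the gauge dial-up in the cradle, its case centred on the round pad and its stem between the cheeks of the fork, let go of it, and only then turn its bezel until the zero lug stands at the pointer's tip. Do not drop the gauge onto the bench, and leave the things lying round about where they are.

Things in the scene. Friction and masses are not known exactly. Their poses are not given: they have to be found in the camera images.
- coupler: bench air manifold, fixed: dark base plate 275x64x10 mm, aluminium block 54 mm wide, 112 mm high at its +x end, and a brass quick coupler, axis along x at height 70 mm, mouth to -x. Origin: on the bench under the centre of the plugged-in gauge's case. A rest, top at 58 mm, carries the case: 44 mm wide from x = -69 to -25, then a rail 16 mm wide to x = 20 mm
- coupler_mouth (a point): centre of the coupler's mouth (bore 18 mm), at coupler x = 102 mm, 70 mm high; axes as the coupler's. An ejector in the bore pushes the plug out with 5 to 8 N: once the sleeve is back by more than about 8 mm the gauge pops out 22 to 26 mm along -x and lies loose on the rest, its plug tip up to 6 mm inside the mouth
- sleeve (a joint): spring sleeve of the coupler, m: 0 = forward (locked, as at the start), grows as it is pulled back along the coupler's +x, away from the mouth; stops at 0.013. The spring takes about 7 N at first and 12 N fully back, and returns the sleeve to 0 when it is let go
- sleeve_grip (a point): middle of the sleeve, on its axis; it moves with the sleeve. The sleeve is a ribbed steel cylinder 40 mm in diameter and 44 mm long round the coupler axis, with free space beside and above it; behind it are 15 mm of free space to a brass collar (34 mm wide), 21 mm to the aluminium block
- gauge: loose pressure gauge, 0.26 kg, dial up. Origin: centre of the case's flat underside; x along the stem to the plug tip, z up. Round case 54 mm wide, bezel on it; brass stem, axis 12 mm above the underside: square block 20x20 mm from x = 27 to 74, plug 16 mm thick from 74 to 130 (groove 114 to 124). Fixed black pointer to -x. Plugged in, its underside is at 58 mm and its x is the coupler's x
- stem_block (a point): middle of the gauge's wrench block on the stem axis: x = 49 mm, 12 mm above the underside; the place to take the gauge across its 20 mm width (y); axes as the gauge's
- bezel (a joint): turn of the gauge's bezel, rad, counter-clockwise from above: 0 when the zero lug stands at the pointer's tip (gauge's -x side); starts at 0.45 to 1.35; range -1.7 to 1.7; friction 0.05 N m. The bezel is a dark knurled ring 62 mm wide, from 35 to 51 mm above the gauge's underside, 4 mm wider than the case all round; it carries the white dial
- zero_lug (a point): the zero lug, a small steel block 7x6 mm standing 4 mm up on the bezel's rim, 27 mm from the axis; this point is on its top
- cradle: gauge cradle, fixed: dark base plate 172x80x12 mm. Origin on the bench under the centre of a round pad, 40 mm in diameter, top at 32 mm; x points from the pad to the fork. A gauge lying in it has its underside 32 mm above the bench, its origin over the pad and its x along the cradle's x
- cradle_pad (a point): centre of the pad's top, 32 mm above the bench; axes as the cradle's
- cradle_fork (a point): between the two cheeks of the fork, 96 mm along x from the pad, 44 mm above the bench. The cheeks are 16 mm long (x = 88 to 104), 21 mm apart (y), flared at the top, 58 mm high, with a floor at 36 mm; open upward for the round plug of 16 mm
- offcut_block: dark wood offcut block, 38x62x28 mm; origin at the centre of its underside; a bystander to leave alone
- tape_measure: yellow tape measure lying on its side, 62x73x32 mm; origin at the centre of its underside; a bystander to leave alone
- screw_box: small upright carton of screws, 45x62x98 mm; origin at the centre of its underside; a bystander to leave alone

How it is judged:
On the way, in this order (a step that is already met when the one before it is completed fails the run):
1. the sleeve is pulled fully back (more than 10 mm of its 13) (value of joint sleeve above 0.01 m).
2. the sleeve is let go and snaps forward (faster than 0.06 m/s) (velocity of joint sleeve below -0.06 m/s).
3. the gauge lies in the cradle, dial up, stem in the fork, let go, and the sleeve is fully forward (x of gauge in the frame of cradle between -0.012 and 0.012 m and y of gauge in the frame of cradle between -0.007 and 0.007 m and z of gauge in the frame of cradle between 0.028 and 0.036 m and angle between gauge's own z axis and vertical below 0.08 rad and x of stem_block in the frame of cradle between 0.03 and 0.07 m and angle between the x axis of gauge and the x axis of cradle, either way round below 0.12 rad and value of joint sleeve below 0.002 m and contact force between the fingers and gauge below 0.1 N and linear speed of gauge below 0.02 m/s), for 0.2 s.
4. the bezel's zero lug stands at the pointer (within 0.10 rad) (value of joint bezel between -0.1 and 0.1 rad), for 0.1 s.
At the end, for the whole second after the job is handed in: Gauge at rest in the cradle, released: origin within 12 mm along and 7 mm across of the pad centre, underside within 4 mm of the pad top, level within 0.08 rad, stem in the fork and in line within 0.12 rad; bezel within 0.10 rad of zero; sleeve within 2 mm of fully forward (all of step 4 and x of gauge in the frame of cradle between -0.012 and 0.012 m and y of gauge in the frame of cradle between -0.007 and 0.007 m and z of gauge in the frame of cradle between 0.028 and 0.036 m and angle between gauge's own z axis and vertical below 0.08 rad and x of stem_block in the frame of cradle between 0.03 and 0.07 m and angle between the x axis of gauge and the x axis of cradle, either way round below 0.12 rad and value of joint sleeve below 0.002 m and linear speed of gauge below 0.01 m/s and contact force between the fingers and gauge below 0.1 N); the robot touches nothing.
It fails at once if the gauge is dropped onto the bench (height (world z) of gauge below 0.022 m).
It fails at once if the offcut block is moved more than 30 mm (distance of offcut_block from where it was at the start of the episode above 0.03 m).
It fails at once if the tape measure is moved more than 30 mm (distance of tape_measure from where it was at the start of the episode above 0.03 m).
It fails at once if the screw box is moved more than 30 mm (distance of screw_box from where it was at the start of the episode above 0.03 m).
It also fails if it takes over 61 s, if anything falls off the work surface, if the arm or the gripper's body presses on something with over 40 N, if the wrist force passes 120 N, or if a joint passes its speed limit or range.

ROBOT

A 7-joint arm with a two-finger parallel gripper is mounted at the origin on the work surface; the furniture and walls round the work are solid. World frame = base frame: x ahead of the robot, y to its left, z up, the work surface at z = 0. Lengths are in m, angles in rad, forces in N, time in s.
With the tool pointing down it reaches from about 0.4 to 0.85 m from the base axis. Payload 10.4 kg.
Tool frame: the origin (TCP) lies at the very end of the fingers, on their centre line; the grasp point (between the pads) lies 19 mm behind it; z points along the fingers, y is the line along which they close (so a half turn about z gives the same grasp; the last joint's range is limited). The gripper opens to 85 mm and grips with 20 to 120 N. Pads are 22 mm wide; open, the fingers measure 114 mm over their backs; the gripper's body (76 mm by 85 mm) begins 54 mm behind the grasp point. The pads swing forward as they close: fully open they stand 13 mm farther back than shut.
Start: joints at [1.229, 0.332, -0.065, 1.46, 0.022, 1.35, -0.088], TCP at [0.196, -0.594, 0.231] pointing down, gripper open.
Joint ranges: [-2.6, 2.6], [-0.5, 2.12], [-1.47, 1.34], [0.16, 2.42], [-1.27, 4.41], [0.06, 2.06], [-2.6, 2.6]. Speed limits (rad/s): [2.22, 2.22, 2.79, 2.79, 3.14, 3.14, 3.14].

INTERFACE

Orientations are given as a unit quaternion [w, x, y, z].
In Python, from rig import r gives the robot as it stands.
- The arm moves only by the tool carry_out, never from a script. Its argument "steps" is a list of rows, each a list of 5 numbers: the shift along the tool's x, y, z in cm, then the turn about the tool's z in rad, then the opening, from 0 (shut) to 1 (fully open). In form: [[x, y, z, roll, claw], ...]. A call has 1 to 10 rows; each row is the pose to reach, as a shift and turn from the pose commanded when the call began, along the tool's axes at that moment; what a row does not reach only later rows make up. A row lasts 1/8 s, in which the tool goes at most 62.5 mm and 10.7 degrees, less where a joint would pass 70% of its speed; a pose out of reach is approached as far as the arm can. A call with a gripper value outside its range is refused whole. The fingers move at their own pace and stop on an object; "force" is the grip in N (left out, the last holds). Time passes only in rows, so rows that repeat a pose let the fingers close. It gives the time, the measured TCP pose, the force, the opening and the grip force at its end, in the units of the state.
- r.get_state(): the state, without advancing time (a new reading comes with each control period).
- r.get_image(name): name is "side" or "top"; returns a dict with "image" (384x512x3 uint8, red, green, blue), "fx", "fy", "cx", "cy" (pixels), "dist" ([k1, k2, p1, p2, k3] as OpenCV has them; the pictures are not rectified), "origin" and "orientation" of the camera in the world. Camera axes: x right, y up, looking along -z (the intrinsics and any distortion apply to the point x, -y, -z); pixel columns grow to the right and rows downward; lengths in m; the calibration is good to about 2 mm. A picture is of the moment at which its call begins. There is no depth.
- r.job_done(): hands the job in; it is judged then, once.
The state is a dict: "t": time; "q": joint angles; "dq": joint speeds; "joint_torque": joint torques, N m; "eef_pos": TCP position; "ee_rot": TCP orientation; "ft_force": force on the tool from outside, world axes, zero at the start; "torque": the same for the moment, N m; "gripper_width": opening from 0.0 (shut) to 1.0 (fully open); "grasp_force": force on a finger pad.
Only numpy, scipy, OpenCV 4.12 (cv2) and the standard library are available. Lean on these libraries where they do the work, as an engineer would, in place of code of your own. Each camera call takes 0.05 s, during which the arm holds its last target. There are 200 camera calls.

## Working session

There is one attempt and no reset: what is moved stays moved. The work goes in short steps, Python scripts to look and compute and a tool call to move; the robot and the scene stay as the last step left them, time stands still between calls to the robot, and variables do not carry over. Pictures are saved under pics/ and viewed, at most 14 in all, crops included, and the job is handed in when it is done.

Besides the shell and the picture viewer there is one more tool, called as name(argument=value, ...), one argument or row to a line, values as JSON. carry_out: Moves the arm, as the interface text tells. Its arguments: {"type":"object","properties":{"steps":{"type":"array","items":{"type":"array","items":{"type":"number"}}},"force":{"type":"number"}},"required":["steps"]}

```bash
mkdir -p pics; cat > h.py <<'E'
import numpy as np, cv2
from scipy.spatial.transform import Rotation as R
from rig import r
def rot(q): return R.from_quat([q[1],q[2],q[3],q[0]]).as_matrix()
def K(c): return np.array([[c["fx"],0,c["cx"]],[0,c["fy"],c["cy"]],[0,0,1.]])
def ray(c,uv):
    p=cv2.undistortPoints(np.array(uv,float).reshape(-1,1,2),K(c),np.array(c["dist"],float)).reshape(-1,2)
    d=np.c_[p[:,0],-p[:,1],-np.ones(len(p))]
    return np.array(c["origin"]),d@rot(c["orientation"]).T
def plane(c,uv,z):
    o,d=ray(c,uv); return o+d*((z-o[2])/d[:,2])[:,None]
def proj(c,P):
    P=(np.atleast_2d(P)-c["origin"])@rot(c["orientation"]); P=P*[1,-1,-1]
    return cv2.projectPoints(P,np.zeros(3),np.zeros(3),K(c),np.array(c["dist"],float))[0].reshape(-1,2)
def snap(name,f): 
    c=r.get_image(name); cv2.imwrite(f"pics/{f}.png",c["image"][:,:,::-1]); return c
E
python3 - <<'E'
from h import *
for n in("top","side"):
    c=snap(n,n+"0"); print(n,c["fx"],c["cx"],c["cy"],c["dist"],c["origin"],rot(c["orientation"]).round(3).tolist())
s=r.get_state(); print(s)
E
```

```text
top 457.187971759233 261.659275727097 194.0172404495384 [0.05522109 0.         0.         0.         0.        ] [ 0.38051713 -0.04508349  1.25932627] [[-0.006, 0.991, -0.137], [-1.0, -0.008, -0.02], [-0.021, 0.137, 0.99]]
side 362.50775902889603 256.98438266273274 192.5020350531823 [0.01630851 0.         0.         0.         0.        ] [0.50013609 1.01409651 0.60574349] [[-0.999, -0.006, -0.047], [-0.04, -0.432, 0.901], [-0.026, 0.902, 0.431]]
{'t': 0.1, 'q': array([ 1.22941112,  0.33282009, -0.06468472,  1.46081857,  0.02156903,
        1.3499598 , -0.08849625]), 'dq': array([ 0.00023312, -0.00318998, -0.00089744, -0.00460666,  0.00078869,
       -0.00062923, -0.00177091]), 'joint_torque': array([ 2.55476501e-03, -6.26748919e+01,  4.99807019e-02, -3.92427456e+01,
        1.65228930e-02,  7.08593521e-03,  1.48635843e-05]), 'eef_pos': array([ 0.19577403, -0.59318821,  0.23060685]), 'ee_rot': array([-6.44681847e-04,  9.87323586e-01,  1.58718952e-01, -1.21374205e-04]), 'ft_force': array([ 0.10927038, -0.31040888,  0.64754192]), 'torque': array([-0.03364933,  0.02450159,  0.06618228]), 'grasp_force': 0.0, 'gripper_width': 0.9981628298769696}
```

View pics/top0.png

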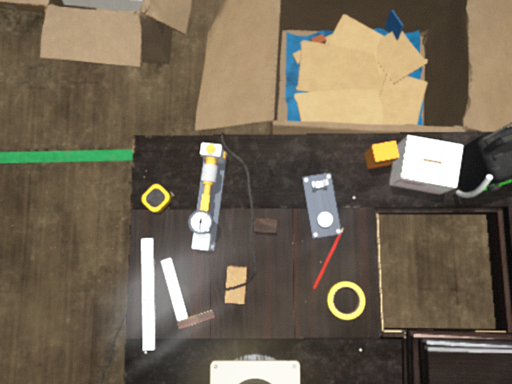

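View pics/side0.png

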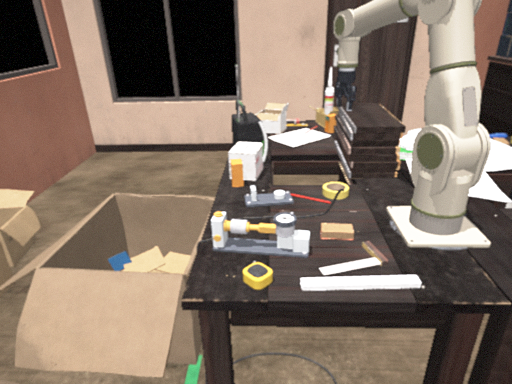

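The top view shows the coupler at cols 190-225, rows 140-250, with the gauge dial near (200,222). The cradle is at (322,205), with its pad near (325,219) and fork near (320,184). The tape is at (156,197), the offcut at (265,226) and the orange carton at (382,153). The side view agrees with this.

```bash
python3 - <<'E'
from h import *
c=r.get_image("top"); im=c["image"][:,:,::-1]
a=cv2.resize(im[135:260,185:245],None,fx=4.6,fy=4.6,interpolation=cv2.INTER_CUBIC)
b=cv2.resize(im[135:260,290:360],None,fx=4.6,fy=4.6,interpolation=cv2.INTER_CUBIC)
cv2.imwrite("pics/crop0.png",np.hstack([a,b]))
print("tcp px",proj(c,r.get_state()["eef_pos"]), proj(c,[0,0,0]))
hsv=cv2.cvtColor(im,cv2.COLOR_BGR2HSV)
for n,(x0,y0,x1,y1),z in(("coup",(180,135,235,260),.01),("crad",(295,165,350,245),.012)):
    p=plane(c,[[x0,y0],[x1,y1]],z); print(n,p.round(3).tolist())
s=hsv[135:260,185:245]; 
m=((hsv[...,0]>15)&(hsv[...,0]<32)&(hsv[...,1]>110)&(hsv[...,2]>90)).astype(np.uint8); 
n,l,st,ce=cv2.connectedComponentsWithStats(m)
for i in range(1,n):
    if st[i,4]>20: print(st[i],ce[i].round(1))
# base plates: bluish grey
sd=r.get_image("side"); im2=sd["image"][:,:,::-1]
cv2.imwrite("pics/crop1.png",cv2.resize(im2[180:300,200:320],None,fx=4.8,fy=4.8,interpolation=cv2.INTER_CUBIC))
E
```

```text
tcp px [[533.43707008 346.06934321]] [[255.07431002 406.52835087]]
coup [[0.723, 0.208, 0.01], [0.374, 0.053, 0.01]]
crad [[0.633, -0.113, 0.012], [0.412, -0.258, 0.012]]
[370 141  29  23 461] [384.8 151.2]
[207 145   8   8  46] [210.3 148.6]
[223 151   3   8  23] [224.  154.7]
[205 157  12   8  72] [210.9 159.8]
[200 181  13  30 221] [206.  195.9]
[141 183  32  30 399] [156.1 198. ]
[326 281  40  40 283] [344.8 299.9]
```

View pics/crop0.png

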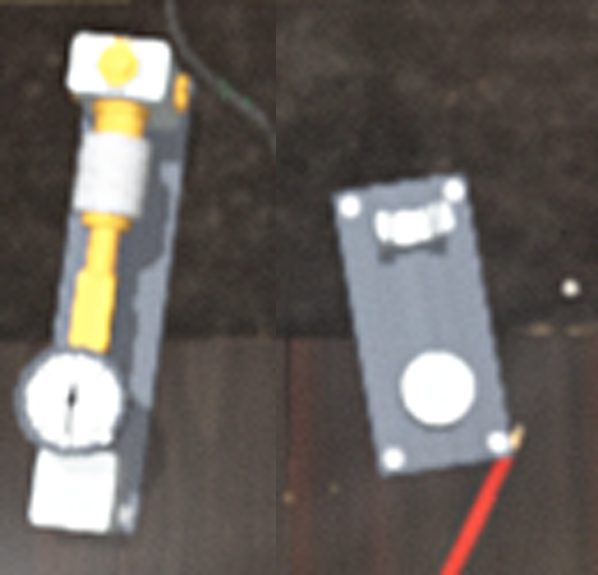

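View pics/crop1.png

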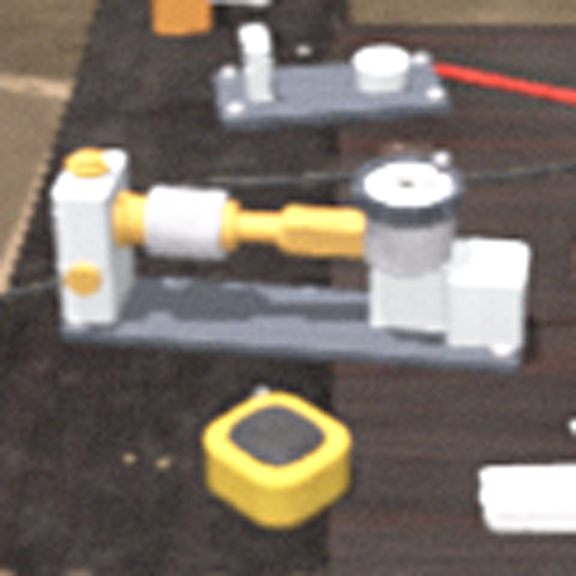

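The crops are scaled 4.6x and 4.8x. They show the gauge case at about (200,222), the sleeve centre at (209,173), the pad at (325,219) and the fork at (320,184). The zero lug looks to be on the lower right of the dial.

```bash
cat >> h.py <<'E'
def goto(x,y,z,yaw,roll_only=False):
    s=r.get_state(); M=rot(s["ee_rot"]); d=M.T@(np.array([x,y,z])-s["eef_pos"])*100
    cur=np.arctan2(M[1,0],M[0,0]); dy=(cur-yaw+np.pi)%(2*np.pi)-np.pi
    print("shift cm",d.round(2),"roll",round(dy,3),"| yaw now",round(cur,3),"tilt",np.round(M[:2,2],3))
E
python3 - <<'E'
from h import *
c=r.get_image("top"); im=c["image"]; g=im.min(2)
def cen(mask,box):
    x0,y0,x1,y1=box; m=np.zeros(mask.shape,np.uint8); m[y0:y1,x0:x1]=mask[y0:y1,x0:x1]
    n,l,st,ce=cv2.connectedComponentsWithStats(m); i=1+np.argmax(st[1:,4]); return ce[i],st[i],(l==i)
w=g>140
for n,b,z in(("pad",(315,208,336,229),.032),("fork",(310,175,332,192),.056),("dial",(188,208,213,235),.107),("sleeve",(200,163,220,183),.088),("block",(198,142,224,158),.112)):
    ce,st,m=cen(w,b); print(n,ce.round(2),st,plane(c,ce,z).round(4).tolist())
# cradle plate corners / edges
L=lambda p,o:(o+p[0]/4.6-.4,135+p[1]/4.6-.4)
cc=[L((x-276,y),290) for x,y in((333,195),(466,175),(512,455),(383,475))]
P=plane(c,cc,.012); print("plate",P[:,:2].round(4).tolist(),np.linalg.norm(np.diff(P,axis=0),axis=1))
print("yaw long",[np.arctan2(*(P[i]-P[j])[[1,0]]) for i,j in((0,3),(1,2))],"ctr",P.mean(0))
# yellow stem line: brass stem top
hsv=cv2.cvtColor(im,cv2.COLOR_RGB2HSV)
m=((hsv[...,0]>15)&(hsv[...,0]<32)&(hsv[...,1]>110)&(hsv[...,2]>90))
ys,xs=np.nonzero(m[182:210,195:215]); rows=[(195+xs[ys==k].mean(),182+k) for k in range(1,28)]
Q=plane(c,rows,.08); f=np.polyfit(Q[:,0],Q[:,1],1); print("stem yaw",np.arctan(f[0]),"y at .45,.6",np.polyval(f,[.45,.6]))
bp=plane(c,[L((30,525),185),L((132,533),185),L((192,75),185)],.01);print("coupplate",bp.round(4).tolist())
E
```

```text
pad [325.04 217.65] [315 208  21  21 425] [[0.4848, -0.1903, 0.032]]
fork [320.71 182.29] [310 175  22  17 307] [[0.577, -0.1784, 0.056]]
dial [200.5  222.16] [190 208  22  27 447] [[0.4693, 0.1328, 0.107]]
sleeve [208.57 172.26] [201 163  17  20 272] [[0.6009, 0.1163, 0.088]]
block [210.56 149.46] [200 142  22  16 242] [[0.6559, 0.1084, 0.112]]
plate [[0.5995, -0.1321], [0.6109, -0.2119], [0.4432, -0.2343], [0.4318, -0.1584]] [0.08059511 0.1691797  0.07672698]
yaw long [np.float64(0.15606957513777703), np.float64(0.13323762857038693)] ctr [ 0.52134268 -0.18417156  0.012     ]
stem yaw -0.1350918244265469 y at .45,.6 [0.13583137 0.11544342]
coupplate [[0.4047, 0.1722, 0.01], [0.3996, 0.1119, 0.01], [0.6758, 0.0778, 0.01]]
```

```bash
python3 - <<'E'
from h import *
c=r.get_image("top"); s=r.get_image("side"); 
def cen(im,box,t):
    x0,y0,x1,y1=box; g=im.min(2).astype(float)[y0:y1,x0:x1]; m=(g>t).astype(np.uint8)
    n,l,st,ce=cv2.connectedComponentsWithStats(m); i=1+np.argmax(st[1:,4]); return ce[i]+[x0,y0],st[i][2:]
def tri(a,b):
    (o1,d1),(o2,d2)=ray(c,a),ray(s,b); A=np.c_[d1[0],-d2[0]]; k=np.linalg.lstsq(A,o2-o1,rcond=None)[0]
    p,q=o1+k[0]*d1[0],o2+k[1]*d2[0]; return (p+q)/2,np.linalg.norm(p-q)
for n,b,z in(("pad",(312,205,340,234),.032),("fork",(306,172,336,195),.057),("dial",(188,208,213,232),.107),("sleeve",(200,161,220,184),.088)):
    for t in(190,215): ce,st=cen(c["image"],b,t); print(n,t,ce.round(2),st,plane(c,ce,z)[0].round(4))
# side: dial and pad centres from 4.8x crop, and by mask
for n,b,z in(("pad",(270,185,290,196),.032),("dial",(272,212,296,225),.107)):
    for t in(180,210): ce,st=cen(s["image"],b,t); print("side",n,t,ce.round(2),st,plane(s,ce,z)[0].round(4))
sl=plane(s,[(200+147/4.8,180+222/4.8),(200+227/4.8,180+222/4.8)],.075);print("sleeve ends side y?",sl.round(4).tolist())
goto(0.597,0.117,0.14,-0.13)
E
```

```text
pad 190 [324.7  218.78] [ 16  16 201] [ 0.4818 -0.1893  0.032 ]
pad 215 [324.76 218.85] [ 16  15 189] [ 0.4816 -0.1895  0.032 ]
fork 190 [321.16 181.95] [ 20  14 133] [ 0.5777 -0.1795  0.057 ]
fork 215 [320.66 182.35] [ 19  14 110] [ 0.5766 -0.1781  0.057 ]
dial 190 [200.54 221.65] [ 20  20 328] [0.4706 0.1327 0.107 ]
dial 215 [200.44 221.7 ] [ 20  20 308] [0.4705 0.1329 0.107 ]
sleeve 190 [208.38 172.24] [ 16  17 222] [0.6009 0.1168 0.088 ]
sleeve 215 [208.12 172.08] [ 14  17 193] [0.6014 0.1175 0.088 ]
side pad 180 [279.79 192.48] [15  6 71] [ 0.4796 -0.1841  0.032 ]
side pad 210 [279.52 192.51] [15  6 65] [ 0.4805 -0.1839  0.032 ]
side dial 180 [285.01 217.79] [ 19  11 145] [0.4705 0.1353 0.107 ]
side dial 210 [284.55 218.01] [ 18   9 131] [0.4718 0.1365 0.107 ]
sleeve ends side y? [[0.6248, 0.1267, 0.075], [0.5771, 0.1269, 0.075]]
shift cm [ 60.36 -54.88   9.13] roll 0.449 | yaw now 0.319 tilt [-0.  0.]
```

carry_out(
  steps=[
    [60.4, -54.9, 0, 0.449, 1],
    [60.4, -54.9, 0, 0.449, 1],
    [60.4, -54.9, 0, 0.449, 1],
    [60.4, -54.9, 0, 0.449, 1],
    [60.4, -54.9, 0, 0.449, 1],
    [60.4, -54.9, 0, 0.449, 1],
    [60.4, -54.9, 0, 0.449, 1],
    [60.4, -54.9, 0, 0.449, 1],
    [60.4, -54.9, 0, 0.449, 1],
    [60.4, -54.9, 0, 0.449, 1],
  ],
)

```text
t: 1.6
eef_pos: [0.5034, -0.0489, 0.2317]
ee_rot: [0.0, 0.998, -0.065, 0.0]
ft_force: [1.0, -1.5, 0.1]
gripper_width: 1.004
grasp_force: 0.0
```

```bash
python3 -c "
from h import *
goto(0.597,0.117,0.14,-0.13)"
```

```text
shift cm [  7.11 -17.68   9.17] roll -0.001 | yaw now -0.131 tilt [ 0.001 -0.001]
```

carry_out(
  steps=[
    [7.1, -17.7, 0, 0, 1],
    [7.1, -17.7, 0, 0, 1],
    [7.1, -17.7, 0, 0, 1],
    [7.1, -17.7, 4, 0, 1],
    [7.1, -17.7, 8, 0, 1],
    [7.1, -17.7, 9.2, 0, 1],
    [7.1, -17.7, 9.2, 0, 1],
  ],
)

```text
t: 2.48
eef_pos: [0.5961, 0.1154, 0.1396]
ee_rot: [0.0, 0.998, -0.065, -0.0]
ft_force: [-0.7, 0.2, 1.0]
gripper_width: 0.999
grasp_force: 0.0
```

```bash
python3 - <<'E'
from h import *
c=snap("top","t1");s=snap("side","s1")
a=cv2.resize(c["image"][120:260,150:260],None,fx=4,fy=4,interpolation=2);b=cv2.resize(s["image"][140:280,190:280],None,fx=4,fy=4,interpolation=2)
cv2.imwrite("pics/m1.png",np.hstack([a,b])[:,:,::-1])
goto(0.597,0.117,0.050,-0.13)
E
```

```text
shift cm [-0.03 -0.13  9.11] roll -0.001 | yaw now -0.131 tilt [0.002 0.   ]
```

View pics/m1.png

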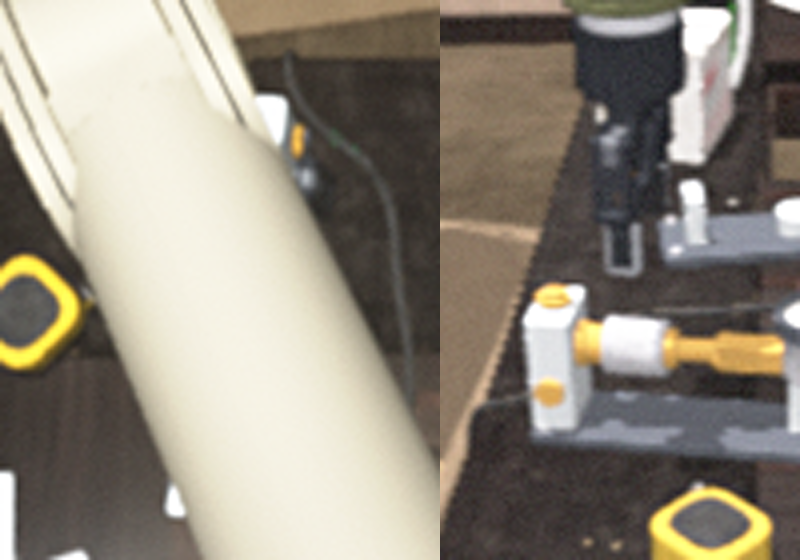

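The near finger tip is at about (235.5,205) in the side view, and the sleeve centre is at about (239,226). The top view is hidden by the arm.

```bash
python3 - <<'E'
from h import *
s=r.get_image("side"); st=r.get_state(); M=rot(st["ee_rot"]); p=st["eef_pos"]
print("finger px pred",proj(s,p-M[:,1]*.05-M[:,2]*.01), "tool centre lowered to 0.07",proj(s,[p[0],p[1]+.0,.07]))
g=np.array([.4705,.133,.07]); u=np.array([np.cos(.13),-np.sin(.13),0])
for x in(.124,.128,.132): print(x,proj(s,g+u*x), g+u*x)
E
```

```text
finger px pred [[235.42672318 209.02867231]] tool centre lowered to 0.07 [[240.73671936 225.76425575]]
0.124 [[241.92193863 225.97898863]] [0.59345367 0.11692537 0.07      ]
0.128 [[240.56320003 225.88935567]] [0.59741992 0.11640683 0.07      ]
0.132 [[239.20614371 225.79984951]] [0.60138617 0.11588829 0.07      ]
```

carry_out(
  steps=[
    [0, -0.1, 4, 0, 1],
    [0, -0.1, 7, 0, 1],
    [0, -0.1, 9, 0, 1],
    [0, -0.1, 9, 0, 0.3],
    [0, -0.1, 9, 0, 0.2],
    [0, -0.1, 9, 0, 0.2],
    [0, -0.1, 9, 0, 0.2],
    [0, -0.1, 9, 0, 0.2],
  ],
  force=60,
)

```text
t: 3.62
eef_pos: [0.5973, 0.1178, 0.0514]
ee_rot: [-0.001, 0.998, -0.065, 0.002]
ft_force: [-1.0, 1.1, 5.3]
gripper_width: 0.452
grasp_force: 59.7
```

carry_out(
  steps=[
    [0.4, 0, 0, 0, 0.2],
    [0.8, 0, 0, 0, 0.2],
    [1.1, 0, 0, 0, 0.2],
    [1.3, 0, 0, 0, 0.2],
    [1.3, 0, 0, 0, 0.2],
    [1.3, 0, 0, 0, 0.2],
  ],
)

```text
t: 4.38
eef_pos: [0.6084, 0.1164, 0.0513]
ee_rot: [-0.0, 0.998, -0.064, -0.0]
ft_force: [-10.4, 1.3, 12.7]
gripper_width: 0.45
grasp_force: 60.3
```

```bash
python3 - <<'E'
from h import *
s=snap("side","s2"); cv2.imwrite("pics/m2.png",cv2.resize(s["image"][140:280,190:320],None,fx=4,fy=4,interpolation=2)[:,:,::-1])
st=r.get_state(); print(st["eef_pos"],st["ft_force"])
E
```

```text
[0.60837367 0.11640389 0.05130051] [-10.04875387   1.44187514  11.54842208]
```

View pics/m2.png

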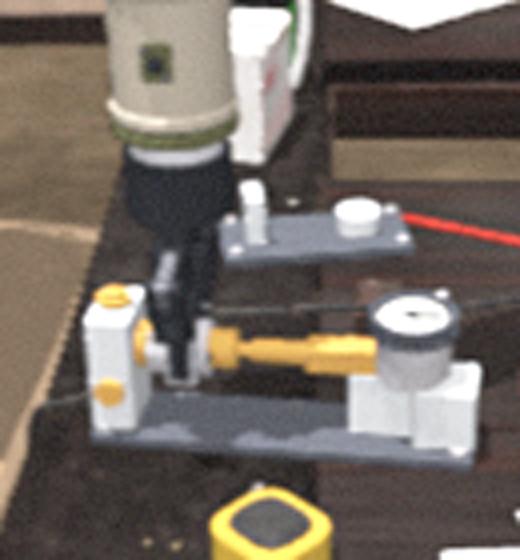

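The gauge has popped out: the dial is now at about (293,219), against (285,218) before. The tool moved only 11 mm, so I'll pull on to the stop and then release.

carry_out(
  steps=[
    [0.3, 0, 0, 0, 0.2],
    [0.4, 0, 0, 0, 0.2],
    [0.4, 0, 0, 0, 0.2],
  ],
  force=80,
)

```text
t: 4.8
eef_pos: [0.6093, 0.1163, 0.0513]
ee_rot: [0.0, 0.998, -0.064, -0.003]
ft_force: [-26.4, -0.4, 25.3]
gripper_width: 0.449
grasp_force: 79.5
```

carry_out(
  steps=[
    [0, 0, 0, 0, 1],
    [0, 0, 0, 0, 1],
    [0, 0, 0, 0, 1],
    [0, 0, 0, 0, 1],
    [0, 0, 0, 0, 1],
    [0, 0, -4, 0, 1],
    [0, 0, -9, 0, 1],
  ],
)

```text
t: 5.68
eef_pos: [0.6123, 0.1142, 0.1394]
ee_rot: [0.0, 0.998, -0.065, -0.001]
ft_force: [1.1, -0.2, 0.9]
gripper_width: 0.995
grasp_force: 0.0
```

```bash
python3 - <<'E'
from h import *
s=r.get_image("side"); im=s["image"]
m=(im.min(2)[205:232,275:312]>185).astype(np.uint8); n,l,st,ce=cv2.connectedComponentsWithStats(m)
for i in range(1,n):
    if st[i,4]>25: print(st[i],ce[i]+[275,205],plane(s,ce[i]+[275,205],.107))
g=np.array([.4705,.133]);u=np.array([np.cos(.13),-np.sin(.13)])
q=g+u*(.049-.024); print(q); goto(q[0],q[1],.16,-.13)
E
```

```text
[  9   9  19  10 137] [292.94160584 218.44525547] [[0.44880194 0.13905956 0.107     ]]
[0.49528905 0.12975915]
shift cm [-12.1    0.14  -1.34] roll -0.0 | yaw now -0.13 tilt [0.008 0.002]
```

carry_out(
  steps=[
    [-5, 0.1, -1.3, 0, 1],
    [-10, 0.1, -1.3, 0, 1],
    [-12, 0.1, -1.3, 0, 1],
    [-12, 0.1, -1.3, 0, 0.7],
    [-12, 0.1, -1.3, 0, 0.7],
  ],
)

```text
t: 6.35
eef_pos: [0.4949, 0.1287, 0.1524]
ee_rot: [-0.0, 0.998, -0.065, 0.0]
ft_force: [0.5, -0.9, -0.3]
gripper_width: 0.699
grasp_force: 0.0
```

```bash
python3 - <<'E'
from h import *
s=snap("side","s3");c=snap("top","t3"); b=cv2.resize(s["image"][140:280,190:320],None,fx=4,fy=4,interpolation=2);a=cv2.resize(c["image"][120:260,185:250],None,fx=4,fy=4,interpolation=2)
cv2.imwrite("pics/m3.png",np.hstack([b,a])[:,:,::-1])
goto(.4953,.1298,.051,-.13)
E
```

```text
shift cm [ 0.04 -0.1  10.12] roll -0.001 | yaw now -0.131 tilt [0.    0.001]
```

View pics/m3.png

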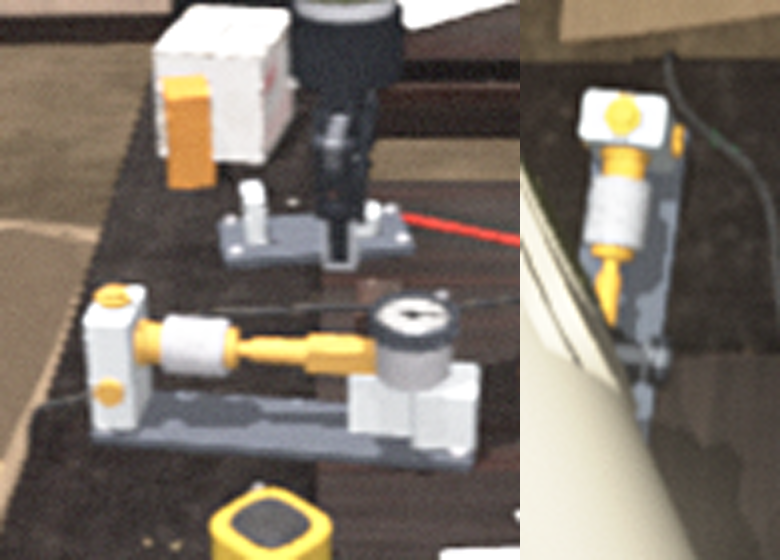

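The sleeve is forward again at about (239,226). The gauge lies straight on the rest, with the wrench block under the fingers.

carry_out(
  steps=[
    [0, -0.1, 5, 0, 0.7],
    [0, -0.1, 9, 0, 0.7],
    [0, -0.1, 10.1, 0, 0.7],
    [0, -0.1, 10.1, 0, 0.7],
    [0, -0.1, 10.1, 0, 0.1],
    [0, -0.1, 10.1, 0, 0.1],
    [0, -0.1, 10.1, 0, 0.1],
    [0, -0.1, 10.1, 0, 0.1],
    [0, -0.1, 10.1, 0, 0.1],
  ],
  force=80,
)

```text
t: 7.58
eef_pos: [0.4949, 0.1301, 0.0526]
ee_rot: [-0.0, 0.998, -0.065, 0.001]
ft_force: [0.1, -1.8, 5.7]
gripper_width: 0.218
grasp_force: 77.9
```

carry_out(
  steps=[
    [-0.5, 0, 0, 0, 0.1],
    [-1.2, 0, -0.1, 0, 0.1],
    [-2.0, 0, -0.2, 0, 0.1],
    [-2.0, 0, -2, 0, 0.1],
    [-2.0, 0, -5, 0, 0.1],
    [-2.0, 0, -8, 0, 0.1],
    [-2.0, 0, -8, 0, 0.1],
  ],
)

```text
t: 8.45
eef_pos: [0.4755, 0.1331, 0.134]
ee_rot: [-0.0, 0.998, -0.065, 0.002]
ft_force: [0.2, -0.8, -3.0]
gripper_width: 0.216
grasp_force: 78.6
```

```bash
python3 - <<'E'
from h import *
s=snap("side","s4"); cv2.imwrite("pics/m4.png",cv2.resize(s["image"][140:280,190:350],None,fx=4,fy=4,interpolation=2)[:,:,::-1])
im=s["image"]
st=r.get_state(); print(st["grasp_force"],st["gripper_width"],st["ft_force"])
u=np.array([np.cos(.138),np.sin(.138)]); q=np.array([.4812,-.188])+u*.049; print(q)
goto(q[0],q[1],.13,.138)
E
```

```text
78.54348421096802 0.22203943726791453 [-0.37971404 -0.97460971 -3.42028228]
[ 0.52973416 -0.18125944]
shift cm [ 9.54 30.41  0.26] roll -0.268 | yaw now -0.13 tilt [ 0.002 -0.   ]
```

View pics/m4.png

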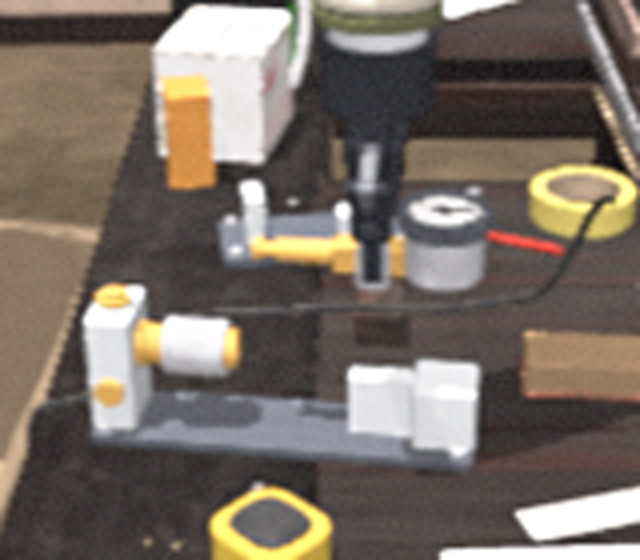

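The gauge is held level by the block, near its middle. The fingers are at (283,207) and the case centre is at about (301,200).

carry_out(
  steps=[
    [1.6, 5, 0, -0.05, 0.1],
    [3.2, 10, 0, -0.1, 0.1],
    [4.8, 15, 0, -0.15, 0.1],
    [6.4, 20, 0, -0.2, 0.1],
    [8, 25, 0, -0.25, 0.1],
    [9.2, 29, 0, -0.268, 0.1],
    [9.5, 30.4, 0, -0.268, 0.1],
    [9.5, 30.4, 0, -0.268, 0.1],
    [9.5, 30.4, 0, -0.268, 0.1],
  ],
)

```text
t: 9.62
eef_pos: [0.5288, -0.1792, 0.131]
ee_rot: [-0.0, 0.998, 0.07, -0.0]
ft_force: [0.4, 0.6, -2.5]
gripper_width: 0.22
grasp_force: 78.7
```

```bash
python3 - <<'E'
from h import *
s=snap("side","s5");c=snap("top","t5"); b=cv2.resize(s["image"][140:230,220:320],None,fx=4,fy=4,interpolation=2);a=cv2.resize(c["image"][150:240,280:370],None,fx=4,fy=4,interpolation=2)
cv2.imwrite("pics/m5.png",np.hstack([b,a])[:,:,::-1])
st=r.get_state(); z=st["eef_pos"][2]
print("bezel top z",z+.019-.012+.049)
im=c["image"]; m=(im.min(2)[205:240,300:350]>200).astype(np.uint8); n,l,S,ce=cv2.connectedComponentsWithStats(m)
for i in range(1,n):
    if S[i,4]>25: print(S[i],ce[i]+[300,205],plane(c,ce[i]+[300,205],z+.055))
im=s["image"]; m=(im.min(2)[150:200,255:310]>185).astype(np.uint8); n,l,S,ce=cv2.connectedComponentsWithStats(m)
for i in range(1,n):
    if S[i,4]>25: print(S[i],ce[i]+[255,150],plane(s,ce[i]+[255,150],z+.055))
goto(.5297,-.1813,.025,.138)
E
```

```text
bezel top z 0.18733903237982635
[ 33   0  17  35 571] [341.33099825 222.00175131] [[ 0.46123843 -0.20968582  0.18633903]]
[18  2 12  3 26] [278.19230769 153.15384615] [[ 0.4853282  -0.17648244  0.18633903]]
[19 40 11  9 77] [279.09090909 194.09090909] [[0.48709913 0.14808162 0.18633903]]
shift cm [ 0.04  0.2  10.63] roll 0.002 | yaw now 0.14 tilt [-0.  0.]
```

View pics/m5.png

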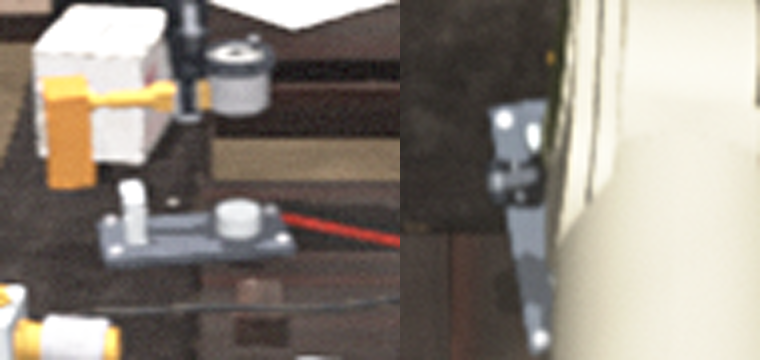

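Side view: the dial at about (280,153) puts the gauge origin at x≈0.481, which matches the pad. I'll lower it in stages.

carry_out(
  steps=[
    [0, 0.2, 3, 0, 0.1],
    [0, 0.2, 6, 0, 0.1],
    [0, 0.2, 7, 0, 0.1],
    [0, 0.2, 8, 0, 0.1],
    [0, 0.2, 9, 0, 0.1],
    [0, 0.2, 9.5, 0, 0.1],
    [0, 0.2, 9.8, 0, 0.1],
    [0, 0.2, 9.8, 0, 0.1],
  ],
)

```text
t: 10.72
eef_pos: [0.5292, -0.1832, 0.0334]
ee_rot: [0.0, 0.998, 0.069, 0.0]
ft_force: [0.3, -0.1, -2.7]
gripper_width: 0.219
grasp_force: 78.6
```

```bash
python3 - <<'E'
from h import *
s=snap("side","s6"); b=cv2.resize(s["image"][150:220,225:315],None,fx=6,fy=6,interpolation=2)
cv2.imwrite("pics/m6.png",b[:,:,::-1])
goto(.5297,-.1813,.0265,.138)
E
```

```text
shift cm [ 0.06 -0.19  0.71] roll -0.0 | yaw now 0.138 tilt [ 0. -0.]
```

View pics/m6.png

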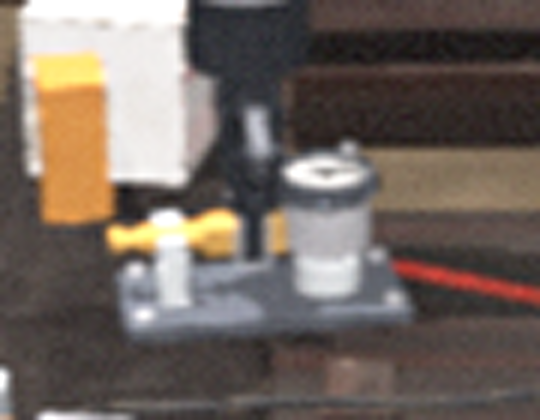

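The case is centred over the pad (column 329 against 328 in the crop) and the plug is behind the near cheek. I'll lower it the rest of the way.

carry_out(
  steps=[
    [0, -0.2, 0.2, 0, 0.1],
    [0, -0.2, 0.4, 0, 0.1],
    [0, -0.2, 0.6, 0, 0.1],
    [0, -0.2, 0.7, 0, 0.1],
    [0, -0.2, 0.7, 0, 0.1],
  ],
)

```text
t: 11.4
eef_pos: [0.5289, -0.1812, 0.0267]
ee_rot: [0.0, 0.998, 0.069, -0.0]
ft_force: [-3.7, 1.1, 3.7]
gripper_width: 0.218
grasp_force: 79.7
```

carry_out(
  steps=[
    [0, 0, 0, 0, 0.3],
    [0, 0, 0, 0, 0.5],
    [0, 0, 0, 0, 0.7],
    [0, 0, 0, 0, 0.7],
    [0, 0, -4, 0, 0.7],
    [0, 0, -9, 0, 0.7],
    [0, 0, -13, 0, 1],
  ],
)

```text
t: 12.28
eef_pos: [0.5292, -0.1812, 0.1583]
ee_rot: [0.0, 0.998, 0.069, 0.001]
ft_force: [-0.7, -0.6, -0.1]
gripper_width: 0.891
grasp_force: 0.0
```

carry_out(
  steps=[
    [0, -5, -2, 0, 1],
    [0, -10, -2, 0, 1],
    [0, -15, -2, 0, 1],
    [0, -20, -2, 0, 1],
    [0, -20, -2, 0, 1],
  ],
)

```text
t: 12.9
eef_pos: [0.5009, 0.0212, 0.1768]
ee_rot: [-0.0, 0.997, 0.072, 0.0]
ft_force: [0.6, -1.1, -0.7]
gripper_width: 0.999
grasp_force: 0.0
```

```bash
python3 - <<'E'
from h import *
s=snap("side","s7");c=snap("top","t7"); b=cv2.resize(s["image"][150:220,225:315],None,fx=4,fy=4,interpolation=2);a=cv2.resize(c["image"][165:240,295:350],None,fx=7,fy=7,interpolation=2)
b=np.vstack([b,np.zeros((len(a)-len(b),b.shape[1],3),np.uint8)])
cv2.imwrite("pics/m7.png",np.hstack([b,a])[:,:,::-1])
for n,k,(x0,y0,x1,y1) in(("top",c,(312,200,340,234)),("side",s,(265,165,295,186))):
    m=(k["image"].min(2)[y0:y1,x0:x1]>190).astype(np.uint8); q,l,S,ce=cv2.connectedComponentsWithStats(m)
    for i in range(1,q):
        if S[i,4]>15: print(n,S[i],ce[i]+[x0,y0],plane(k,ce[i]+[x0,y0],.081))
print(r.get_state()["eef_pos"])
E
```

```text
top [  4   8  22  20 298] [326.12751678 217.20469799] [[ 0.48175139 -0.18734152  0.081     ]]
side [ 8 13 13  6 49] [279.51020408 180.93877551] [[ 0.48069956 -0.17752495  0.081     ]]
[0.50147872 0.01688244 0.17639942]
```

View pics/m7.png

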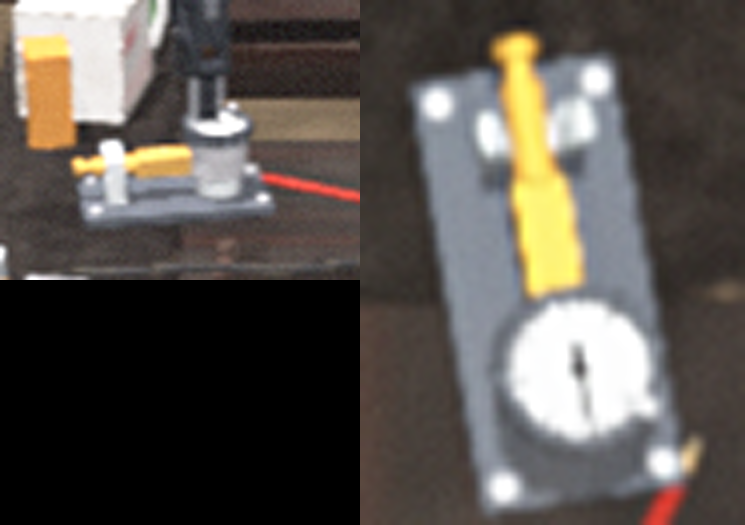

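The gauge is seated in the cradle with its stem in the fork. The lug is at about (336,222.5), the dial centre at (326,217.5), and the pointer tip near (327.7,226).

```bash
python3 - <<'E'
from h import *
c=r.get_image("top"); im=c["image"]
g=im.min(2).astype(float)
lug=plane(c,[(336.0,222.5)],.087)[0]; ce=plane(c,[(325.95,217.4)],.081)[0]
d=(lug-ce)[:2]; print("r",np.hypot(*d),"lug",lug,"ce",ce)
hsv=cv2.cvtColor(im,cv2.COLOR_RGB2HSV); m=((hsv[...,0]>15)&(hsv[...,0]<32)&(hsv[...,1]>110)&(hsv[...,2]>90))
rows=[(300+np.nonzero(m[k,300:345])[0].mean(),k) for k in range(172,206) if m[k,300:345].sum()>2]
Q=plane(c,rows,.053); f=np.polyfit(Q[:,0],Q[:,1],1); yaw=np.arctan(f[0]); print("gauge yaw",yaw,"axis y at ce",np.polyval(f,ce[0]))
print("bezel",(np.arctan2(d[1],d[0])-(yaw+np.pi)+np.pi)%(2*np.pi)-np.pi)
goto(ce[0],ce[1],.14,.14)
print(r.get_state()["q"])
E
```

```text
r 0.0280721112688675 lug [ 0.46751995 -0.21135888  0.087     ] ce [ 0.48125076 -0.18687403  0.081     ]
gauge yaw 0.15111681989960643 axis y at ce -0.18701271476849793
bezel 0.9085917372640608
shift cm [-4.78 19.82  3.64] roll -0.003 | yaw now 0.137 tilt [ 0.    -0.001]
[ 0.50729586  0.15831952 -0.6795988   1.82420073  0.1072315   1.19586931
 -1.63935452]
```

carry_out(
  steps=[
    [-1.5, 5, 0, -0.15, 1],
    [-3, 10, 0, -0.3, 1],
    [-4.5, 15, 0, -0.45, 1],
    [-4.8, 19, 1, -0.45, 1],
    [-4.8, 19.8, 3, -0.45, 1],
    [-4.8, 19.8, 3.6, -0.45, 1],
    [-4.8, 19.8, 3.6, -0.45, 1],
  ],
)

```text
t: 13.92
eef_pos: [0.4809, -0.1856, 0.1402]
ee_rot: [-0.0, 0.957, 0.29, -0.0]
ft_force: [-0.2, 0.4, 0.2]
gripper_width: 0.998
grasp_force: 0.0
```

```bash
python3 -c "
from h import *
print(r.get_state()['q'][6]);goto(.4812,-.187,.05,.59)"
```

```text
-0.7988543873052619
shift cm [-0.05  0.15  9.02] roll -0.002 | yaw now 0.588 tilt [-0.001  0.001]
```

carry_out(
  steps=[
    [0, 0.1, 4, 0, 1],
    [0, 0.1, 7, 0, 1],
    [0, 0.1, 9, 0, 1],
    [0, 0.1, 9, 0, 1],
    [0, 0.1, 9, 0, 0.5],
    [0, 0.1, 9, 0, 0.5],
    [0, 0.1, 9, 0, 0.5],
    [0, 0.1, 9, 0, 0.5],
  ],
  force=25,
)

```text
t: 14.92
eef_pos: [0.4827, -0.1868, 0.052]
ee_rot: [0.001, 0.957, 0.29, 0.001]
ft_force: [-2.0, 0.5, 5.8]
gripper_width: 0.718
grasp_force: 25.9
```

carry_out(
  steps=[
    [0, 0, 0, 0.15, 0.5],
    [0, 0, 0, 0.3, 0.5],
    [0, 0, 0, 0.45, 0.5],
    [0, 0, 0, 0.6, 0.5],
    [0, 0, 0, 0.75, 0.5],
    [0, 0, 0, 0.85, 0.5],
    [0, 0, 0, 0.91, 0.5],
    [0, 0, 0, 0.91, 0.5],
    [0, 0, 0, 0.91, 0.5],
  ],
)

```text
t: 16.05
eef_pos: [0.4828, -0.1869, 0.052]
ee_rot: [0.0, 0.987, -0.16, 0.001]
ft_force: [-1.0, 0.9, 6.8]
gripper_width: 0.72
grasp_force: 26.3
```

carry_out(
  steps=[
    [0, 0, 0, 0, 0.8],
    [0, 0, 0, 0, 1],
    [0, 0, 0, 0, 1],
    [0, 0, 0, 0, 1],
    [0, 0, -4, 0, 1],
    [0, 0, -9, 0, 1],
    [0, 0, -12, 0, 1],
    [0, -5, -12, 0, 1],
    [0, -10, -12, 0, 1],
    [0, -15, -12, 0, 1],
  ],
)

```text
t: 17.3
eef_pos: [0.5295, -0.043, 0.1705]
ee_rot: [0.0, 0.987, -0.161, 0.0]
ft_force: [0.8, -0.8, -0.8]
gripper_width: 0.999
grasp_force: 0.0
```

carry_out(
  steps=[
    [0, -5, 0, 0, 1],
    [0, -9, 0, 0, 1],
    [0, -9, 0, 0, 1],
  ],
)

```text
t: 17.68
eef_pos: [0.5577, 0.045, 0.1702]
ee_rot: [-0.001, 0.987, -0.158, -0.0]
ft_force: [-0.6, -0.2, 0.1]
gripper_width: 1.0
grasp_force: 0.0
```

```bash
python3 - <<'E'
from h import *
s=snap("side","s8");c=snap("top","t8"); a=cv2.resize(c["image"][165:240,295:350],None,fx=7,fy=7,interpolation=2);b=cv2.resize(s["image"][150:220,225:315],None,fx=4,fy=4,interpolation=2)
b=np.vstack([b,np.zeros((len(a)-len(b),b.shape[1],3),np.uint8)])
cv2.imwrite("pics/m8.png",np.hstack([b,a])[:,:,::-1])
im=c["image"]
hsv=cv2.cvtColor(im,cv2.COLOR_RGB2HSV); m=((hsv[...,0]>15)&(hsv[...,0]<32)&(hsv[...,1]>110)&(hsv[...,2]>90))
rows=[(300+np.nonzero(m[k,300:345])[0].mean(),k) for k in range(172,206) if m[k,300:345].sum()>2]
Q=plane(c,rows,.053); f=np.polyfit(Q[:,0],Q[:,1],1); print("gauge yaw",np.arctan(f[0]),np.polyval(f,.481))
print(im.min(2)[222:236,318:338])
E
```

```text
gauge yaw 0.09716272272067507 -0.18598540173962302
[[254 255 253 251 252 254 255 245 196 237 253 253 252 253 254 255 234 166
  124 125]
 [248 255 249 246 251 253 255 253 213 227 251 253 253 254 255 242 181 133
  118 127]
 [202 242 235 244 251 253 255 253 223 228 251 254 255 255 253 209 144 116
  109 124]
 [143 183 201 240 247 253 251 249 232 239 252 255 252 244 212 158 121 102
  106 121]
 [102 130 158 201 229 246 237 238 239 246 248 243 213 169 141 127 106  97
  109 124]
 [ 83  94 113 136 170 201 189 205 239 249 233 188 143 114 106 108 101  99
  120 128]
 [ 87  83  86  98 113 134 129 150 214 248 228 169 121 104  96  95  90  97
  126 147]
 [ 96  92  92  85  88 102 106 114 160 209 201 156 111  94  93  90  89 106
  167 212]
 [ 94  96 100  98  92  95  93  94 102 122 119 104  97  95  97  93  93 126
  206 252]
 [ 98  99  98 101  98  98 101  97  97  92  94  91  96  99  96  93  96 133
  208 252]
 [101  97  98 102  98 101 101 100  98  98  95  97  95  99  95  95 108 127
  171 223]
 [112  97  99 102  98 101  99 100  99  98  98  94  93  97  98 109 119 122
  127 151]
 [133 102 104 106 103  99 101 103  95  98  97  92  93  92 100 111 113 105
   97 107]
 [138 118 116 115 105  99  99  98  96  93  89  81  79  80  89  92  80  72
   66  60]]
```

View pics/m8.png

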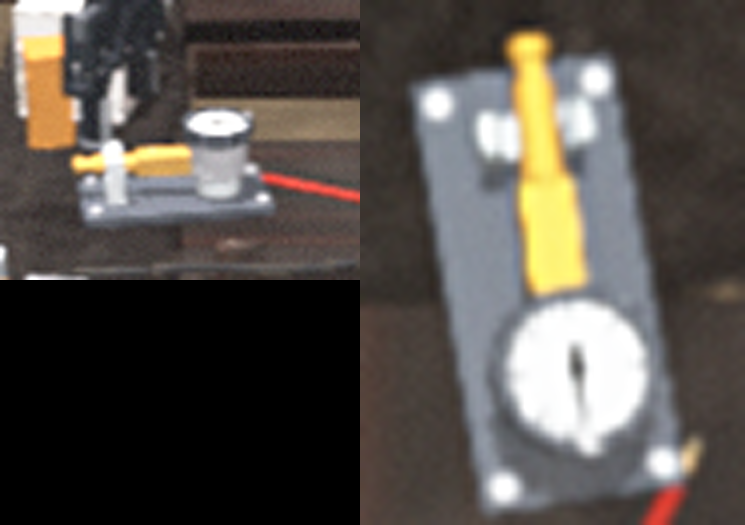

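The lug now stands at about (327.3,227.7), close to the pointer tip at about (327,225). The gauge is still in the cradle. Next I'll work out the remaining angle.

```bash
python3 - <<'E'
from h import *
c=r.get_image("top"); im=c["image"]; g=im.min(2).astype(float)
w=np.clip(g[227:231,323:333]-130,0,None); Y,X=np.mgrid[227:231,323:333]; lp=(np.sum(w*X)/w.sum(),np.sum(w*Y)/w.sum())
# bezel-face white disc: fit ellipse on upper-side contour + exclude lug rows
m=(g[200:234,310:342]>190).astype(np.uint8); m[27:]=0
m=cv2.morphologyEx(m,cv2.MORPH_CLOSE,np.ones((5,5),np.uint8)); cs=max(cv2.findContours(m,0,1)[0],key=cv2.contourArea)
pts=cs.reshape(-1,2); pts=pts[(pts[:,1]<25)]; e=cv2.fitEllipse(pts.astype(np.float32)); cp=np.array(e[0])+[310,200]
k=(g[210:226,322:331]<150); ys,xs=np.nonzero(k)
L=plane(c,[lp],.086)[0];C=plane(c,[cp],.081)[0]; d=(L-C)[:2]
print(lp,cp,e[1],"r",np.hypot(*d),"C",C,"lug dir yaw",np.arctan2(-d[1],-d[0]))
dark=255-g[216:226,320:333]; dark[dark<25]=0
px=[(320+np.sum(dark[i]*np.arange(13))/dark[i].sum(),216+i) for i in range(9) if dark[i].sum()>0]
P=plane(c,px,.081); f=np.polyfit(P[:,0],P[:,1],1); print("pointer yaw",np.arctan(f[0]))
E
```

```text
(np.float64(326.7130730050934), np.float64(227.6578947368421)) [325.59524345 217.45937347] (18.799625396728516, 19.206701278686523) r 0.02659016853178505 C [ 0.48110363 -0.18596157  0.081     ] lug dir yaw 0.05928999784197441
pointer yaw 0.09486284481811023
```

```bash
python3 -c "
from h import *
print(r.job_done())"
```

```text
the job is handed in; nothing more can be done
None
```

I handed the job in with no verdict returned: the sleeve was pulled to its stop and released (forward again on camera), the gauge lies released in the cradle with its stem in the fork, and I estimate the zero lug within about 0.05 rad of the pointer.

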